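# Tumble-blend a jar of compounded powder

### The job

Blend the closed white jar with the blue band: stand it upright right down in the cup of the hand-cranked tumble mixer, swing the red-knobbed keeper bar over its cap so it cannot fall out, and turn the crank two full turns in one direction (either one), stopping with the jar upright again. Then swing the keeper clear, take the jar out and stand it upright on the steel tray. Leave the other things on the bench and tray where they are.

Things in the scene. Friction and masses are not known exactly. Their poses are not given: they have to be found in the camera images.
- powder_jar: closed white plastic screw-cap jar with a blue band near its foot, a plain cylinder 52 mm across and 88 mm tall, 0.08 to 0.17 kg; origin at the centre of its underside, z up
- mixer: tumble mixer, fixed to the bench: white base plate 150 x 142 mm, 14 mm high; origin on the bench directly below the cup's centre; its y axis is parallel to the level axle, 120 mm above the bench; bearing post (y = -48 to -78 mm, up to 151 mm high) and crank arm (y = -84 to -97 mm) are on its -y side
- rotor (a joint): turn of cup, keeper and crank together on the axle, rad, positive about the mixer's +y axis (the top goes to its +x); 0 at the start with the cup's mouth up; turns many times either way and stays where it is left (friction 0.25 N m, about 4 N at the handle)
- crank_handle (a point): middle of the black crank handle, 21 to 23 mm thick, 80 mm long, parallel to the axle. It spins freely on its pin, so a gripper pointing down can hold it through whole turns without turning. It lies 140 mm from the cup's centre to the mixer's -y and circles the axle at 60 mm radius; straight above the axle (180 mm over the bench) at rotor = 0. Nearer the arm the gripper may touch the post
- cup_floor (a point): centre of the cup's inner floor, 44 mm below the axle (76 mm above the bench) with the mouth up; its z axis points out of the mouth and turns with the rotor. Aluminium cup, 54 mm inside, 40 mm deep, mouth flared to 66 mm, outer rim 73 mm; a seated jar stands out 48 mm, its cap 164 mm above the bench
- keeper (a joint): swing of the keeper bar, rad: 0 (stop) = over the cup, its pad 4 mm above a seated jar's cap; 1.8 (stop) = fully clear; stays where it is left (friction 0.04 N m). Pivot axis parallel to the cup's z, on a pillar 46 mm from the cup's centre to the mixer's +y; as it grows the knob goes from over the cup to the mixer's +x, anticlockwise from above. Starts at 1.4 to 1.75, mouth clear
- keeper_knob (a point): middle of the grip of the red upright knob on the keeper bar, which spins freely on its stem so that a gripper need not turn with the bar: 19 mm across, 21 mm tall, 46 mm from the pivot, right over the cup's centre when closed; with the mouth up the grip spans 187 to 208 mm above the bench; the 16 mm wide steel bar below it has its top at 177 mm
- tray: steel tray, fixed, inside 130 mm (its x) by 240 mm (its y), floor 2 mm and rim 16 mm above the bench; origin at the centre of its underside. The half at its +y (towards the robot) is free; the two things it holds stand near the other end
- tray_vial: amber vial with a white cap, 43 mm across and 78 mm tall, on the tray; origin at its underside
- tray_jar: squat white ointment jar, 55 mm across and 40 mm tall, on the tray; origin at its underside
- amber_bottle: brown bottle with a black cap, 48 x 50 x 94 mm, standing near the white jar; origin at its underside
- kitchen_timer: white round timer with a black dial, 64 mm across, 37 mm high, on the left of the bench
There are look-alikes about, which are no part of the job. Leave any purple or yellow look-alike of the powder_jar alone.

How it is judged:
On the way, in this order (a step that is already met when the one before it is completed fails the run):
1. the jar stands right down in the upright cup, let go (distance between powder_jar and cup_floor below 0.008 m and angle between the z axis of powder_jar and the z axis of cup_floor, either way round below 0.12 rad and contact force between the fingers and powder_jar below 0.1 N), for 0.2 s.
2. the keeper is closed over the cap (value of joint keeper below 0.15 rad and distance between powder_jar and cup_floor below 0.008 m), for 0.2 s.
3. the jar has been turned upside down in the cup (angle between cup_floor's own z axis and vertical above 2.8 rad and distance between powder_jar and cup_floor below 0.012 m and value of joint keeper below 0.3 rad).
4. two full turns done in one direction and the jar upright again, still kept in the cup ((value of joint rotor between 12.27 and 12.87 rad or value of joint rotor between -12.87 and -12.27 rad) and distance between powder_jar and cup_floor below 0.012 m and value of joint keeper below 0.3 rad), for 0.2 s.
5. the keeper is swung clear, the jar still in the cup (value of joint keeper above 1.2 rad and distance between powder_jar and cup_floor below 0.012 m), for 0.1 s.
At the end, for the whole second after the job is handed in: The jar stands upright (within 0.08 rad), at rest, on the floor of the steel tray, inside its rim; the mixer's cup has its mouth up (within 0.35 rad) and the keeper is swung clear (over 1.2 rad) (x of powder_jar in the frame of tray between -0.065 and 0.065 m and y of powder_jar in the frame of tray between -0.12 and 0.12 m and height (world z) of powder_jar below 0.006 m and angle between powder_jar's own z axis and vertical below 0.08 rad and linear speed of powder_jar below 0.01 m/s and angle between cup_floor's own z axis and vertical below 0.35 rad and value of joint keeper above 1.2 rad); the robot touches nothing.
It fails at once if the jar comes out of the cup while it is turned over (angle between cup_floor's own z axis and vertical above 0.8 rad and distance between powder_jar and cup_floor above 0.02 m).
It fails at once if another thing on the bench or tray is shifted by more than 25 mm or knocked over (distance of any of tray_vial, tray_jar, amber_bottle, kitchen_timer from where it was at the start of the episode above 0.025 m or angle between any of amber_bottle, tray_vial, tray_jar's own z axis and vertical above 0.5 rad).
It also fails if it takes over 72 s, if anything falls off the work surface, if the arm or the gripper's body presses on something with over 40 N, if the wrist force passes 120 N, or if a joint passes its speed limit or range.

### The arm

A 6-joint arm with a two-finger parallel gripper is mounted at the origin on the work surface; the furniture and walls round the work are solid. World frame = base frame: x ahead of the robot, y to its left, z up, the work surface at z = 0. Lengths are in m, angles in rad, forces in N, time in s.
With the tool pointing down it reaches from about 0.375 to 0.9 m from the base axis. Payload 3.1 kg.
Tool frame: the origin (TCP) lies on the centre line of the jaws, within the pads' length; the fingertips stand robot.nose_length ahead of it and the grasp point (between the pads) lies 6 mm ahead of it (robot.nose_length is the distance from the TCP to the fingertips, in m); z points along the fingers, y is the line along which they close (so a half turn about z gives the same grasp; the last joint's range is limited). The gripper opens to 87 mm and grips with 3 to 60 N. Pads are 19 mm wide; open, the fingers measure 117 mm over their backs; the gripper's body (75 mm by 190 mm) begins 51 mm behind the grasp point.
Start: joints at [1.163, 0.527, 1.433, -0, 1.181, -0.178], TCP at [0.142, 0.609, 0.248] pointing down, gripper open.
Joint ranges: [-3.08, 3.08], [-0.75, 2.2], [0.22, 2.44], [-1.43, 4.57], [0, 2.65], [-2.85, 2.85]. Speed limits (rad/s): [2.79, 2.79, 3.14, 3.14, 3.14, 3.14].

### API

Orientations are given as a unit quaternion [x, y, z, w].
In Python, from rig import robot gives the robot as it stands.
- The arm moves only by the shell command python3 -m crank 'ROWS' [FORCE]. ROWS is JSON, one flat list of numbers, 7 for each row, row after row: the shift along the tool's x, y, z in mm, then the turn, a rotation vector about the tool's x, y, z in degrees, then the closure in counts, from 0 (fully open) to 255 (shut). In form: [x, y, z, ax, ay, az, fingers, x, y, z, ax, ay, az, fingers, ...]. A call has exactly 5 rows; each row is the pose to reach, as a shift and turn from the pose commanded when the call began, along the tool's axes at that moment; what a row does not reach only later rows make up. A row lasts 1/12 s, in which the tool goes at most 41.7 mm and 7.16 degrees, less where a joint would pass 70% of its speed; a pose out of reach is approached as far as the arm can. A call with a gripper value outside its range is refused whole. The fingers move at their own pace and stop on an object; FORCE is the grip in N (left out, the last holds). Time passes only in rows, so rows that repeat a pose let the fingers close, or fill a call up. It gives the time, the measured TCP pose, the force, the opening and the grip force at its end, in the units of the state.
- robot.get_obs(): the state, without advancing time (a new reading comes with each control period).
- robot.camera(name): name is "side" or "top" or "wrist"; returns a dict with "pixels" (420x560x3 uint8, red, green, blue), "intrinsics" (3x3 intrinsics, pixels), "extrinsics" (4x4, takes a point from camera to world coordinates); the wrist camera has in their place "mount" (4x4, takes a point from camera to tool coordinates, whose origin is the TCP and whose axes are the flange's). Camera axes: x right, y down, z forward; pixel columns grow to the right and rows downward; lengths in m; the calibration is good to about 2 mm. A picture is of the moment at which its call begins: read the wrist's pose just before it. There is no depth.
- robot.hand_in(): hands the job in; it is judged then, once.
The state is a dict: "time": time; "q": joint angles; "joint_velocities": joint speeds; "joint_torque": joint torques, N m; "position": TCP position; "tool_rot": TCP orientation; "ft_force": force on the tool from outside, world axes, zero at the start; "moment": the same for the moment, N m; "grip_width": finger opening in m; "grip_force": force on a finger pad.
Only numpy, scipy, OpenCV 4.12 (cv2) and the standard library are available. Lean on these libraries where they do the work, as an engineer would, in place of code of your own. Each camera call takes 0.05 s, during which the arm holds its last target. There are 200 camera calls.

## Working session

There is one attempt and no reset: what is moved stays moved. The work goes in short steps, Python scripts to look and compute and a shell command to move; the robot and the scene stay as the last step left them, time stands still between calls to the robot, and variables do not carry over. Pictures are saved under pics/ and viewed, at most 10 in all, crops included, and the job is handed in when it is done.

```bash
ls; mkdir -p pics
python3 - <<'E'
from rig import robot
import cv2,numpy as np
print(robot.nose_length)
o=robot.get_obs();print(o)
for n in("top","side"):
    c=robot.camera(n);cv2.imwrite(f"pics/{n}0.png",cv2.resize(c["pixels"][:,:,::-1],(800,600),interpolation=cv2.INTER_CUBIC))
    np.savez(f"{n}.npz",K=c["intrinsics"],E=c["extrinsics"]);print(c["intrinsics"],c["extrinsics"])
E
```

```text
pics
0.025
{'time': 0.0, 'q': array([ 1.16349734e+00,  5.28480979e-01,  1.43391349e+00, -2.60788199e-05,
        1.18140314e+00, -1.78497854e-01]), 'joint_velocities': array([-8.23823563e-05,  7.84680409e-04,  1.77725093e-03,  7.43230008e-04,
        3.38841783e-04,  8.52917063e-04]), 'joint_torque': array([-2.06349447e-03, -4.40049219e+01, -1.76588041e+01,  6.32407400e-02,
        5.80551988e-02, -1.58690245e-04]), 'position': array([0.14145533, 0.60807373, 0.24655893]), 'tool_rot': array([ 1.14146193e-01,  9.93463352e-01, -1.05900803e-03, -3.06773044e-04]), 'ft_force': array([0.26273635, 0.29554934, 1.19953389]), 'moment': array([-0.04788033, -0.01195793,  0.03503743]), 'grip_force': 0.0, 'grip_width': 0.08721195714465675}
[[437.19438065   0.         279.45436778]
 [  0.         437.19438065 214.06438733]
 [  0.           0.           1.        ]] [[-6.17192493e-02 -9.77258838e-01  2.02869162e-01  2.20779226e-01]
 [-9.98093441e-01  6.03361186e-02 -1.30013489e-02  5.11529329e-02]
 [ 4.65345249e-04 -2.03284814e-01 -9.79119537e-01  1.37882125e+00]
 [ 0.00000000e+00  0.00000000e+00  0.00000000e+00  1.00000000e+00]]
[[426.35952368   0.         282.88649722]
 [  0.         426.35952368 203.00534522]
 [  0.           0.           1.        ]] [[-0.98946795 -0.09894249  0.10565774  0.36901367]
 [-0.14461909  0.64442432 -0.75086791  0.84289145]
 [ 0.00620432 -0.75823986 -0.65194618  0.83426177]
 [ 0.          0.          0.          1.        ]]
```

View pics/top0.png

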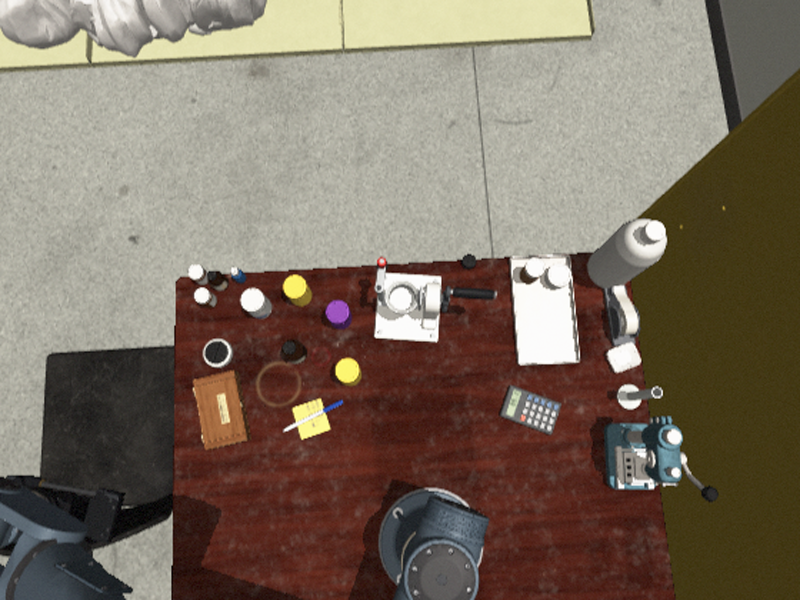

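View pics/side0.png

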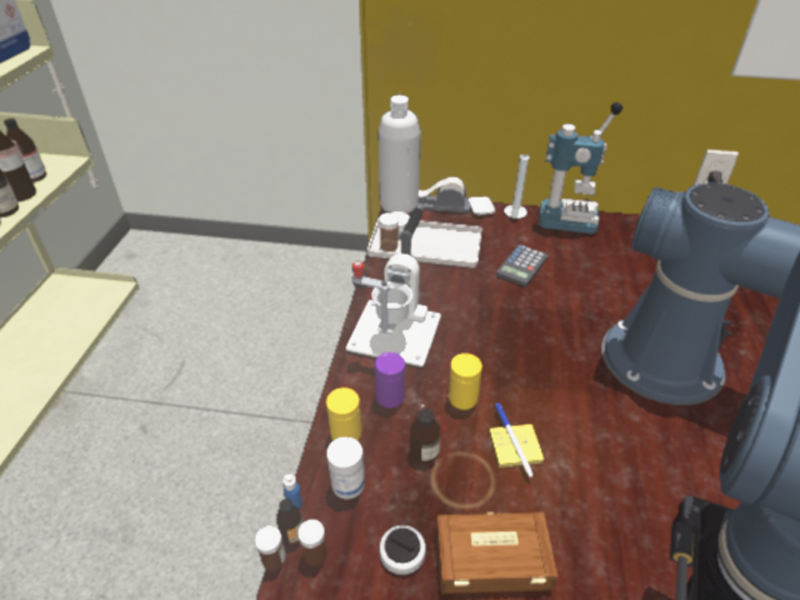

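The top view shows the target jar's white cap at (253,298), the mixer cup at (401,297), its red knob at (382,263), and the black handle from (452,293) to (495,295). The tray is at (511–579, 255–364). The side view confirms the blue-band jar, with its cap centre at about (345,452), between a yellow jar at (344,405) and the small vials.

```bash
cat > h.py <<'E'
import numpy as np
from scipy.spatial.transform import Rotation as R
def pl(cam,u,v,z,s=1/0.7):
    d=np.load(cam+".npz");K,E=d["K"],d["E"]
    r=E[:3,:3]@np.linalg.solve(K,[(u+.5)/s-.5,(v+.5)/s-.5,1]);o=E[:3,3]
    return o+r*(z-o[2])/r[2]
E
python3 - <<'E'
from h import *
np.set_printoptions(precision=4,suppress=True)
for n,c,u,v,z in [("jar","top",253,298,.088),("jar","side",345,452,.088),("cup","top",401,297,.116),("cup","side",395,297,.116),("knob","top",382,262,.208),("knob","side",357,266,.208),("h1","top",452,293,.18),("h2","top",495,295,.18),
("c1","top",376,273,.014),("c2","top",442,277,.014),("c3","top",439,341,.014),("c4","top",375,337,.014),
("t1","top",511,257,.016),("t2","top",571,254,.016),("t3","top",579,363,.016),("t4","top",518,364,.016),
("vial","top",531,270,.078),("tj","top",557,276,.04),("purp","top",338,313,.088),("y1","top",295,289,.088),("y2","top",348,371,.088),("bottle","top",293,350,.094),("timer","top",217,352,.037),("tank","top",653,233,.3)]:
    print(n,c,pl(c,u,v,z)[:2])
from rig import robot
c=robot.camera("wrist");print(c["intrinsics"],c["mount"]);np.savez("wrist.npz",K=c["intrinsics"],M=c["mount"])
E
```

```text
jar top [0.5246 0.3422]
jar side [0.5226 0.3486]
cup top [0.5013 0.03  ]
cup side [0.4992 0.0365]
knob top [0.5526 0.064 ]
knob side [0.5567 0.0727]
h1 top [ 0.4889 -0.0697]
h2 top [ 0.4797 -0.1538]
c1 top [0.5828 0.0811]
c2 top [ 0.5643 -0.0668]
c3 top [ 0.4195 -0.0492]
c4 top [0.4371 0.0912]
t1 top [ 0.6008 -0.2262]
t2 top [ 0.5994 -0.3628]
t3 top [ 0.3519 -0.3511]
t4 top [ 0.3579 -0.2177]
vial top [ 0.5519 -0.2538]
tj top [ 0.5444 -0.3186]
purp top [0.4812 0.1641]
y1 top [0.5387 0.253 ]
y2 top [0.3579 0.1485]
bottle top [0.4077 0.2598]
timer top [0.4218 0.4331]
tank top [ 0.5507 -0.4292]
[[298.9621   0.     275.0367]
 [  0.     298.9621 212.2034]
 [  0.       0.       1.    ]] [[ 0.0005 -0.9681 -0.2506  0.0674]
 [ 1.      0.0004  0.0006 -0.0009]
 [-0.0005 -0.2506  0.9681 -0.1373]
 [ 0.      0.      0.      1.    ]]
```

```bash
cat > go.py <<'E'
# usage: go.py x y z(TCP) psi_deg N : per-call totals in successive tool frames (psi = world heading of tool y)
import sys
from h import *
from rig import robot
o=robot.get_obs();p=o["position"];r=R.from_quat(o["tool_rot"]);Y=r.as_matrix()[:,1]
psi=np.degrees(np.arctan2(Y[1],Y[0]));t=np.array(list(map(float,sys.argv[1:4])));tp=float(sys.argv[4]);N=int(sys.argv[5])
print("pos",p.round(4),"psi",round(psi,1),"tilt",(r.as_matrix()[:,2]*1e3).round(1),"q6",o["q"][5].round(2),"t",round(o["time"],2),"F",o["ft_force"].round(1),"w",round(o["grip_width"],4),"gf",round(o["grip_force"],1))
for i in range(N):
    a=np.radians(psi+(tp-psi)*i/N);d=(t-p)/N
    x=np.array([-np.sin(a),np.cos(a),0]);y=np.array([np.cos(a),np.sin(a),0])
    print("call",i,"xyz mm",(np.array([d@x,d@y,-d[2]])*1e3).round(1),"az",round(-(tp-psi)/N,2))
E
python3 go.py .524 .345 .2 -37 4
```

```text
pos [0.1415 0.6083 0.2468] psi 76.9 tilt [-6.0e-01 -1.5e+00 -1.0e+03] q6 -0.18 t 0.15 F [-0.4  0.3  0.1] w 0.087 gf 0.0
call 0 xyz mm [-108.1  -42.4   11.7] az 28.47
call 1 xyz mm [-115.2   14.2   11.7] az 28.47
call 2 xyz mm [-94.5  67.4  11.7] az 28.47
call 3 xyz mm [-50.9 104.3  11.7] az 28.47
```

```bash
python3 -m crank '[-22,-8,2,0,0,6,0,-44,-17,5,0,0,12,0,-65,-25,7,0,0,17,0,-86,-34,9,0,0,23,0,-108,-42,12,0,0,28.5,0]' 
python3 -m crank '[-23,3,2,0,0,6,0,-46,6,5,0,0,12,0,-69,8,7,0,0,17,0,-92,11,9,0,0,23,0,-115,14,12,0,0,28.5,0]' 
python3 -m crank '[-19,13,2,0,0,6,0,-38,27,5,0,0,12,0,-57,40,7,0,0,17,0,-76,54,9,0,0,23,0,-94,67,12,0,0,28.5,0]' 
python3 -m crank '[-11,22,2,0,0,6,0,-22,44,5,0,0,12,0,-33,66,7,0,0,18,0,-45,88,9,0,0,24,0,-51,104,12,0,0,28.5,0]' 
python3 go.py .524 .345 .2 -37 1
python3 - <<'E'
from h import *
from rig import robot
import cv2
o=robot.get_obs();c=robot.camera("wrist");T=np.eye(4);T[:3,:3]=R.from_quat(o["tool_rot"]).as_matrix();T[:3,3]=o["position"]
E=T@c["mount"];np.savez("w1.npz",K=c["intrinsics"],E=E)
cv2.imwrite("pics/w1.png",cv2.resize(c["pixels"][:,:,::-1],(800,600),interpolation=cv2.INTER_CUBIC))
for p in [(.5246,.3422,.088),(.5226,.3486,.088)]:
    q=np.linalg.inv(E)@np.r_[p,1];q=c["intrinsics"]@q[:3];print(q[:2]/q[2]/.7)
E
```

```text
time: 0.57
position: [0.2378, 0.5425, 0.2352]
tool_rot: [0.357, 0.934, -0.0, -0.0]
ft_force: [0.1, 0.0, -0.3]
grip_width: 0.0871
grip_force: 0.0
time: 0.98
position: [0.3334, 0.4766, 0.2233]
tool_rot: [0.576, 0.817, -0.0, -0.0]
ft_force: [0.3, 0.1, 0.3]
grip_width: 0.0869
grip_force: 0.0
time: 1.4
position: [0.4286, 0.4109, 0.2113]
tool_rot: [0.76, 0.65, -0.0, 0.0]
ft_force: [-0.8, 0.3, -0.9]
grip_width: 0.0869
grip_force: 0.0
time: 1.82
position: [0.5245, 0.3441, 0.1993]
tool_rot: [0.897, 0.443, 0.0, 0.0]
ft_force: [-0.2, 0.8, 0.1]
grip_width: 0.0873
grip_force: 0.0
pos [0.5245 0.3441 0.1993] psi -37.5 tilt [ 4.e-01 -7.e-01 -1.e+03] q6 1.06 t 1.82 F [-0.2  0.8  0.1] w 0.0873 gf 0.0
call 0 xyz mm [ 0.4 -1.  -0.7] az -0.46
[392.9836664  311.07470512]
[383.87864091 304.88296409]
```

View pics/w1.png

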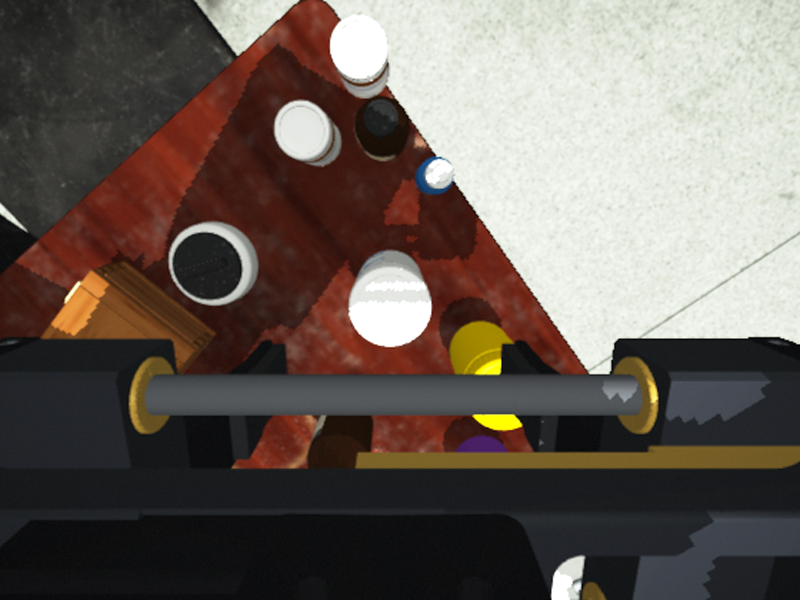

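The wrist view shows the jar's cap as a circle centred at about (390,305), radius 42 px. The space on both sides for the fingers is clear.

```bash
python3 -c "
from h import *
print(pl('w1',390,305,.088))"; python3 go.py .526 .346 .075 -37 1
```

```text
[0.52545857 0.3464876  0.088     ]
pos [0.5273 0.3429 0.1987] psi -37.7 tilt [    2.9    -1.1 -1000. ] q6 1.06 t 1.87 F [ 2.6 -0.5 -0.8] w 0.087 gf 0.0
call 0 xyz mm [  1.6  -3.  123.7] az -0.68
```

```bash
python3 -m crank '[1,-1,25,0,0,0,0,1,-1,50,0,0,0,0,1,-1,75,0,0,0,0,1,-1,100,0,0,0,0,1,-1,124,0,0,0,0]' 
python3 -m crank '[0,0,0,0,0,0,0,0,0,0,0,0,0,255,0,0,0,0,0,0,255,0,0,0,0,0,0,255,0,0,0,0,0,0,255]' 25
python3 -m crank '[0,0,0,0,0,0,255,0,0,0,0,0,0,255,0,0,0,0,0,0,255,0,0,0,0,0,0,255,0,0,0,0,0,0,255]' 25
python3 go.py .526 .346 .2 -37 1
```

```text
time: 2.28
position: [0.5219, 0.3473, 0.0742]
tool_rot: [0.895, 0.446, -0.0, -0.0]
ft_force: [-0.3, 0.5, -0.5]
grip_width: 0.087
grip_force: 0.0
time: 2.7
position: [0.5237, 0.3478, 0.0775]
tool_rot: [0.895, 0.445, 0.002, 0.0]
ft_force: [0.7, -0.0, -0.1]
grip_width: 0.0676
grip_force: 0.0
time: 3.12
position: [0.5231, 0.3474, 0.0763]
tool_rot: [0.895, 0.445, 0.001, 0.0]
ft_force: [-0.1, -1.0, 5.3]
grip_width: 0.0488
grip_force: 25.0
pos [0.5231 0.3474 0.0763] psi -37.1 tilt [ 1.1e+00  5.0e-01 -1.0e+03] q6 1.06 t 3.12 F [-0.1 -1.   5.3] w 0.0488 gf 25.0
call 0 xyz mm [   0.7    3.1 -123.7] az -0.12
```

```bash
python3 -m crank '[0,0,-25,0,0,0,255,0,0,-60,0,0,0,255,0,0,-100,0,0,0,255,0,0,-140,0,0,0,255,0,0,-180,0,0,0,255]' 25
python3 go.py .55 .10 .3 -37 2
```

```text
time: 3.53
position: [0.5219, 0.3469, 0.2565]
tool_rot: [0.895, 0.445, -0.001, -0.0]
ft_force: [0.8, 0.5, -1.0]
grip_width: 0.0489
grip_force: 25.0
pos [0.5219 0.3469 0.2565] psi -37.1 tilt [-1.9e+00 -8.0e-01 -1.0e+03] q6 1.06 t 3.53 F [ 0.8  0.5 -1. ] w 0.0489 gf 25.0
call 0 xyz mm [-89.9  85.7 -21.7] az -0.06
call 1 xyz mm [-90.   85.6 -21.7] az -0.06
```

```bash
python3 -m crank '[-18,17,-8,0,0,0,255,-36,34,-16,0,0,0,255,-54,51,-24,0,0,0,255,-72,68,-32,0,0,0,255,-90,86,-42,0,0,0,255]' 25
python3 -m crank '[-18,17,0,0,0,0,255,-36,34,0,0,0,0,255,-54,51,0,0,0,0,255,-72,68,0,0,0,0,255,-90,86,0,0,0,0,255]' 25
python3 -m crank '[0,0,0,0,0,0,255,0,0,0,0,0,0,255,0,0,0,0,0,0,255,0,0,0,0,0,0,255,0,0,0,0,0,0,255]' 25
python3 - <<'E'
from h import *
from rig import robot
import cv2
o=robot.get_obs();c=robot.camera("wrist");T=np.eye(4);T[:3,:3]=R.from_quat(o["tool_rot"]).as_matrix();T[:3,3]=o["position"]
E=T@c["mount"];np.savez("w2.npz",K=c["intrinsics"],E=E)
cv2.imwrite("pics/w2.png",cv2.resize(c["pixels"][:,:,::-1],(800,600),interpolation=cv2.INTER_CUBIC))
for p in [(.50,.032,.116),(.55,.066,.208)]:
    q=np.linalg.inv(E)@np.r_[p,1];q=c["intrinsics"]@q[:3];print(q[:2]/q[2]/.7)
E
```

```text
time: 3.95
position: [0.5359, 0.2225, 0.2971]
tool_rot: [0.895, 0.446, -0.001, -0.0]
ft_force: [-0.4, 0.2, -1.4]
grip_width: 0.0486
grip_force: 25.0
time: 4.37
position: [0.5505, 0.0988, 0.2971]
tool_rot: [0.895, 0.445, -0.001, -0.0]
ft_force: [0.9, 0.2, -1.9]
grip_width: 0.0488
grip_force: 25.0
time: 4.78
position: [0.5509, 0.101, 0.2974]
tool_rot: [0.895, 0.446, -0.0, -0.0]
ft_force: [-0.3, 1.0, -0.3]
grip_width: 0.0486
grip_force: 25.0
[392.76371362 387.92744772]
[426.784312   367.01933598]
```

View pics/w2.png

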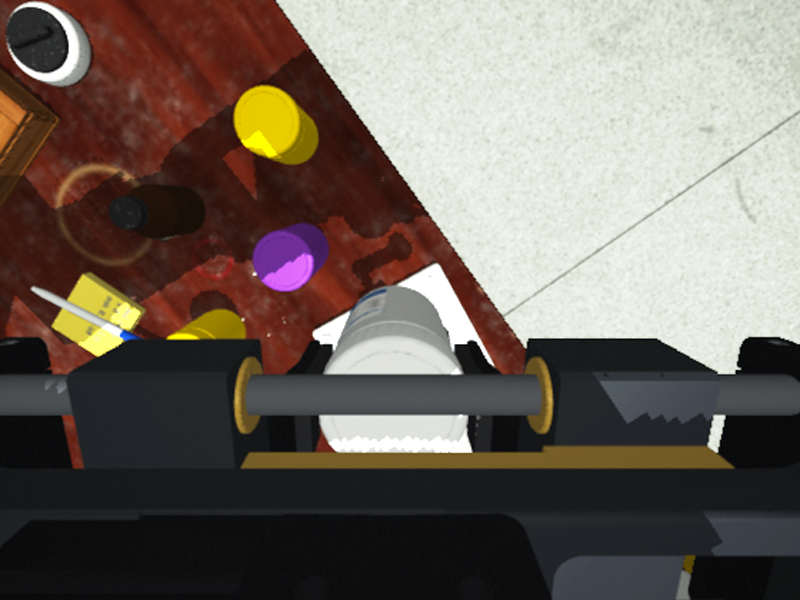

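I went to the wrong side: this view shows only the jar in the jaws, because the camera looks toward tool +x. I'll move past the cup so that it comes into view.

```bash
python3 -m crank '[-5,0,-20,0,0,0,255,-25,0,-30,0,0,0,255,-50,0,-30,0,0,0,255,-80,0,-30,0,0,0,255,-115,0,-30,0,0,0,255]' 25
python3 -m crank '[-30,0,0,0,0,0,255,-60,0,0,0,0,0,255,-90,0,0,0,0,0,255,-110,0,0,0,0,0,255,-115,0,0,0,0,0,255]' 25
python3 -m crank '[0,0,0,0,0,0,255,0,0,0,0,0,0,255,0,0,0,0,0,0,255,0,0,0,0,0,0,255,0,0,0,0,0,0,255]' 25
python3 - <<'E'
from h import *
from rig import robot
import cv2
o=robot.get_obs();c=robot.camera("wrist");T=np.eye(4);T[:3,:3]=R.from_quat(o["tool_rot"]).as_matrix();T[:3,3]=o["position"]
E=T@c["mount"];np.savez("w3.npz",K=c["intrinsics"],E=E)
cv2.imwrite("pics/w3.png",cv2.resize(c["pixels"][:,:,::-1],(800,600),interpolation=cv2.INTER_CUBIC))
for p in [(.50,.032,.116),(.55,.066,.208)]:
    q=np.linalg.inv(E)@np.r_[p,1];q=c["intrinsics"]@q[:3];print(q[:2]/q[2]/.7)
E
```

```text
time: 5.25
position: [0.4817, 0.0087, 0.3279]
tool_rot: [0.895, 0.447, 0.001, 0.0]
ft_force: [-0.5, -0.3, -0.7]
grip_width: 0.0487
grip_force: 25.0
time: 5.67
position: [0.4108, -0.0846, 0.3277]
tool_rot: [0.896, 0.445, -0.001, 0.0]
ft_force: [-0.4, 0.7, -1.3]
grip_width: 0.0487
grip_force: 25.0
time: 6.08
position: [0.4129, -0.0828, 0.3275]
tool_rot: [0.895, 0.446, 0.0, -0.0]
ft_force: [-0.2, 0.4, -1.7]
grip_width: 0.0487
grip_force: 25.0
[392.11566288  87.23625351]
[430.3817465  -80.84688588]
```

View pics/w3.png

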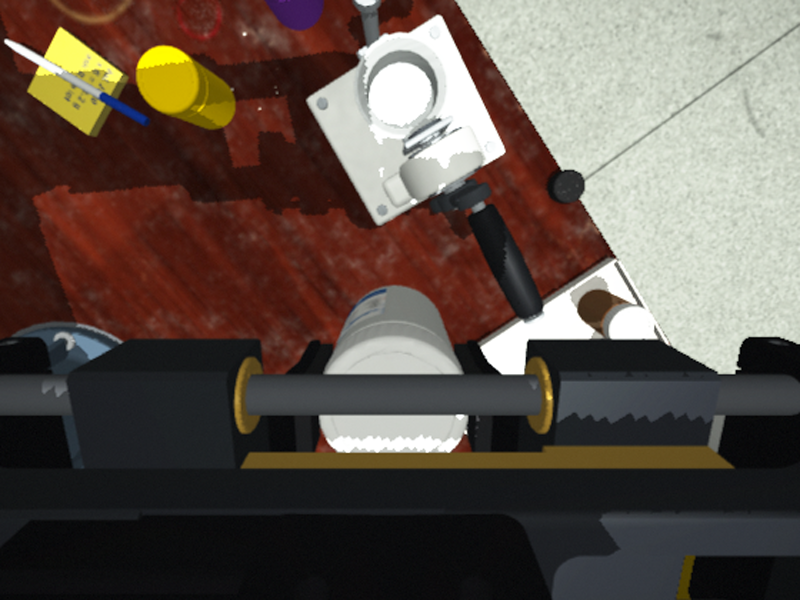

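The wrist view shows the cup mouth near (402,85), the handle from (478,210) to (535,315), and the keeper pillar at about (368,15). I'll enlarge it for exact edges.

```bash
python3 -c "
import cv2
a=cv2.imread('pics/w3.png')[0:150,310:510];cv2.imwrite('pics/w3c.png',cv2.resize(a,(800,600),interpolation=cv2.INTER_CUBIC))"
```

```text
(no output)
```

View pics/w3c.png

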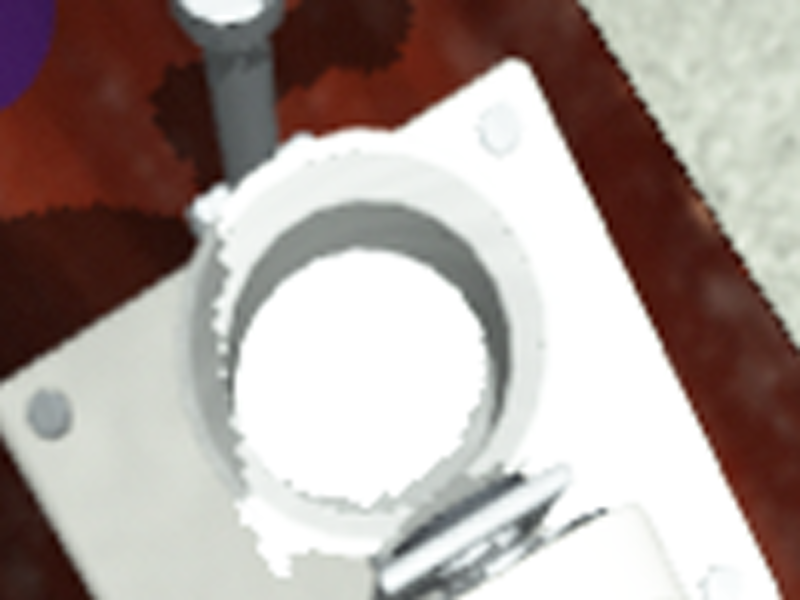

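The crop shows the outer rim from left 185 to right 548 with its top at 130. The bore's right edge is at 510 and its top at 200. The floor spans left 232 to right 490 with its top at 248. I'll fit the cup centre to these edges.

```bash
python3 - <<'E'
from h import *
from scipy.optimize import least_squares
d=np.load("w3.npz");K,E=d["K"],np.linalg.inv(d["E"])
t=np.linspace(0,2*np.pi,720)
def ext(c,z,r):
    P=np.c_[c[0]+r*np.cos(t),c[1]+r*np.sin(t),0*t+z,0*t+1]@E.T
    q=P[:,:3]@K.T;q=(q[:,:2]/q[:,2:]+.5)/.7-.5
    q=(q-[310,0])*4;return q[:,0].min(),q[:,0].max(),q[:,1].min(),q[:,1].max()
def res(c):
    a,b,f=ext(c,.116,.0365),ext(c,.110,.027),ext(c,.076,.027)
    return np.array([a[0]-185,a[1]-548,a[2]-130,b[1]-510,b[2]-200,f[0]-232,f[1]-490,f[2]-248])
s=least_squares(res,[.5,.032]);print(s.x,s.fun.round(1))
a=pl("w3",480,213,.18);b=pl("w3",528,306,.18);print(a,b,np.degrees(np.arctan2(a[0]-b[0],a[1]-b[1])))
E
python3 go.py .50 .032 .32 -37 1
```

```text
[0.50554013 0.02792938] [-14.6  14.   -1.2  -2.2  -1.8   1.5   1.6   4.2]
[ 0.49229167 -0.0735283   0.18      ] [ 0.48349802 -0.14553476  0.18      ] 6.962658554065584
pos [ 0.4128 -0.0829  0.3275] psi -37.0 tilt [-0.e+00  2.e-01 -1.e+03] q6 0.18 t 6.13 F [ 0.8 -0.  -1.1] w 0.0488 gf 25.0
call 0 xyz mm [144.2   0.4   7.5] az -0.02
```

Run:
```python
from h import *
import cv2
im=cv2.imread("pics/w3.png").astype(int)
for c in(390,400,410): print(c,[im[r,c].tolist() for r in range(278,298,2)])
for r in(300,310,320): 
    row=im[r,300:480].sum(1)
    print(r,[(300+i,int(row[i+2]-row[i-2])) for i in range(2,178) if abs(row[i+2]-row[i-2])>120])
d=np.load("w3.npz");K,E=d["K"],np.linalg.inv(d["E"]);M=np.load("wrist.npz")["M"]
t=np.linspace(0,2*np.pi,720)
for z in(.0763,.074,-.012):
    P=np.c_[.026*np.cos(t),.026*np.sin(t),0*t+z,0*t+1]@np.linalg.inv(M).T
    q=P[:,:3]@K.T;q=(q[:,:2]/q[:,2:]+.5)/.7-.5
    print(z,"cols",q[:,0].min(),q[:,0].max(),"rows",q[:,1].min(),q[:,1].max())
```

```text
390 [[28, 43, 110], [25, 39, 108], [23, 36, 107], [35, 46, 107], [98, 104, 114], [119, 124, 118], [115, 121, 117], [116, 121, 118], [117, 122, 120], [115, 122, 118]]
400 [[20, 34, 103], [22, 35, 104], [17, 33, 105], [35, 47, 107], [103, 110, 119], [119, 123, 119], [117, 122, 119], [115, 121, 117], [116, 121, 118], [116, 121, 117]]
410 [[19, 34, 101], [20, 35, 104], [22, 35, 104], [25, 39, 105], [34, 49, 109], [90, 97, 116], [117, 123, 119], [117, 122, 119], [116, 121, 118], [116, 121, 119]]
300 [(364, 170), (365, 170), (366, 130), (429, -161), (430, -181), (431, -148)]
310 [(351, 128), (352, 208), (353, 237), (354, 180), (436, -125), (437, -183), (438, -182), (439, -153)]
320 [(345, 154), (346, 192), (347, 153), (441, -176), (442, -189), (443, -159)]
0.0763 cols 344.84367700560057 444.18501680228815 rows 276.8477170903505 371.75958905705795
0.074 cols 344.3600878744492 444.7012309488154 rows 277.7182589913762 373.5075168201434
-0.012 cols 315.05938713358375 475.9727639477724 rows 331.4041694373924 477.47987254942217
```

```bash
python3 -c "
import cv2
a=cv2.imread('pics/w3.png')[270:480,260:540];cv2.imwrite('pics/w3d.png',cv2.resize(a,(800,600),interpolation=cv2.INTER_CUBIC))"
```

```text
(no output)
```

View pics/w3d.png

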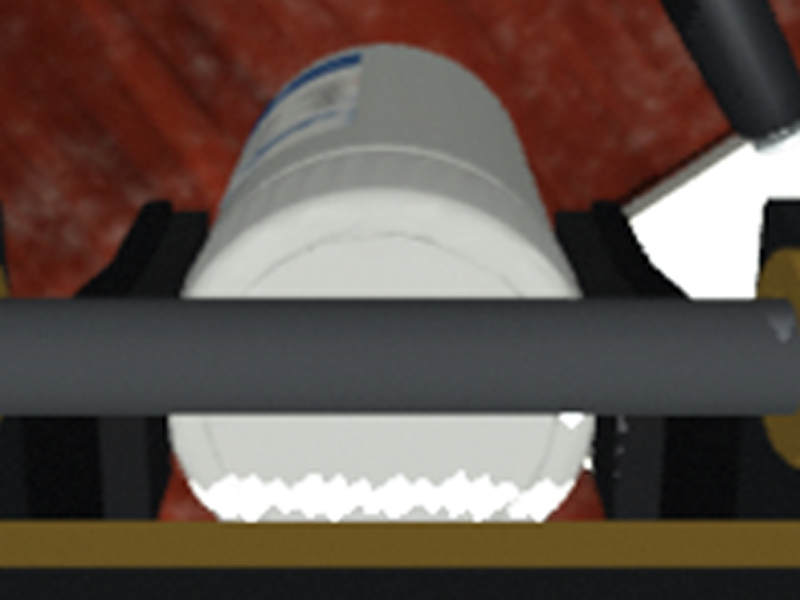

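The jar hangs upright and centred in the jaws: the cap spans crop columns 168–597 with its top at row 185, as predicted. Next I move over the cup and lower it to just above the rim.

```bash
python3 go.py .503 .029 .215 -37 1; python3 -m crank '[28,1,0,0,0,0,255,56,3,0,0,0,0,255,84,4,0,0,0,0,255,112,5,0,0,0,0,255,143.5,5,0,0,0,0,255]' 25
python3 -m crank '[0,0,20,0,0,0,255,0,0,45,0,0,0,255,0,0,75,0,0,0,255,0,0,100,0,0,0,255,0,0,112,0,0,0,255]' 25
python3 -m crank '[0,0,0,0,0,0,255,0,0,0,0,0,0,255,0,0,0,0,0,0,255,0,0,0,0,0,0,255,0,0,0,0,0,0,255]' 25
python3 go.py .503 .029 .19 -37 1
python3 - <<'E'
from rig import robot
import cv2
c=robot.camera("side");a=c["pixels"][130:280,200:400,::-1];cv2.imwrite("pics/s2.png",cv2.resize(a,(800,600),interpolation=cv2.INTER_CUBIC))
E
```

```text
pos [ 0.4128 -0.0829  0.3275] psi -37.0 tilt [-0.e+00  2.e-01 -1.e+03] q6 0.18 t 6.13 F [ 0.8 -0.  -1.1] w 0.0488 gf 25.0
call 0 xyz mm [143.6   4.6 112.5] az -0.02
time: 6.55
position: [0.5038, 0.0291, 0.3274]
tool_rot: [0.895, 0.445, -0.0, 0.0]
ft_force: [0.2, -0.4, 0.1]
grip_width: 0.0486
grip_force: 25.0
time: 6.97
position: [0.5013, 0.0288, 0.2124]
tool_rot: [0.895, 0.446, -0.002, -0.002]
ft_force: [-0.3, 0.1, -1.1]
grip_width: 0.0484
grip_force: 25.0
time: 7.38
position: [0.5039, 0.0278, 0.2168]
tool_rot: [0.895, 0.445, 0.001, 0.001]
ft_force: [-0.0, -0.9, -1.0]
grip_width: 0.0489
grip_force: 25.0
pos [0.5039 0.0278 0.2168] psi -37.1 tilt [ 2.8e+00 -5.0e-01 -1.0e+03] q6 0.48 t 7.38 F [-0.  -0.9 -1. ] w 0.0489 gf 25.0
call 0 xyz mm [ 0.4 -1.4 26.8] az -0.1
```

View pics/s2.png

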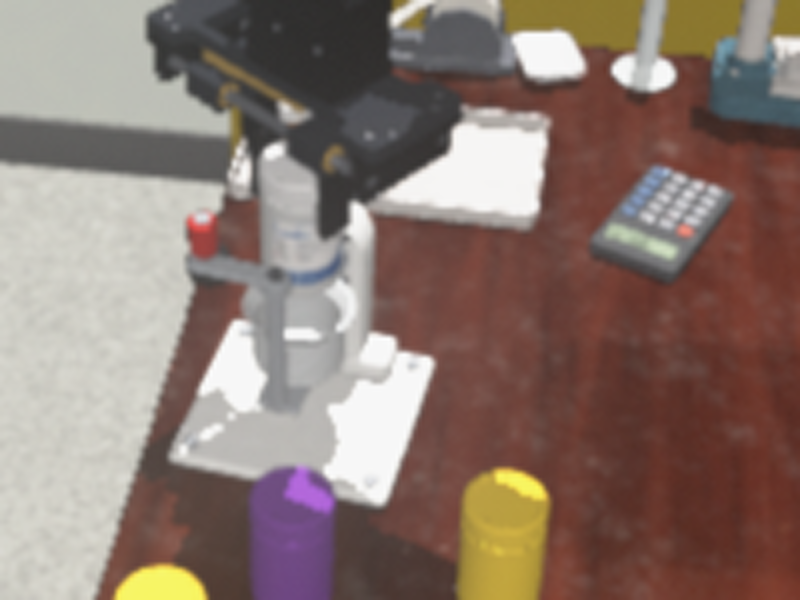

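The side view shows the jar (columns 260–345 at its band) centred over the cup rim (243–357) to within about 2 mm. I'll descend into the flare and check the force.

```bash
python3 -m crank '[0,0,8,0,0,0,255,0,0,14,0,0,0,255,0,0,20,0,0,0,255,0,0,24,0,0,0,255,0,0,27,0,0,0,255]' 25
python3 -m crank '[0,0,2,0,0,0,255,0,0,4,0,0,0,255,0,0,6,0,0,0,255,0,0,6,0,0,0,255,0,0,6,0,0,0,255]' 25
python3 go.py .504 .029 .152 -37 1
```

```text
time: 7.85
position: [0.5025, 0.0279, 0.1876]
tool_rot: [0.895, 0.445, -0.001, -0.0]
ft_force: [0.6, 0.4, -0.4]
grip_width: 0.0488
grip_force: 25.0
time: 8.27
position: [0.5033, 0.0279, 0.1826]
tool_rot: [0.895, 0.445, 0.0, 0.0]
ft_force: [-0.0, 1.2, -1.1]
grip_width: 0.0488
grip_force: 25.0
pos [0.5033 0.0279 0.1826] psi -37.1 tilt [ 5.e-01  0.e+00 -1.e+03] q6 0.48 t 8.27 F [-0.   1.2 -1.1] w 0.0488 gf 25.0
call 0 xyz mm [ 1.3 -0.1 30.6] az -0.11
```

```bash
python3 -m crank '[0,0,2,0,0,0,255,0,0,4,0,0,0,255,0,0,6,0,0,0,255,0,0,8,0,0,0,255,0,0,8,0,0,0,255]' 25
python3 go.py .504 .029 .152 -37 1
```

```text
time: 8.68
position: [0.5037, 0.028, 0.1744]
tool_rot: [0.895, 0.445, 0.001, 0.0]
ft_force: [1.3, 1.9, 0.4]
grip_width: 0.0488
grip_force: 25.0
pos [0.5037 0.028  0.1744] psi -37.1 tilt [ 1.7e+00  2.0e-01 -1.0e+03] q6 0.48 t 8.68 F [1.3 1.9 0.4] w 0.0488 gf 25.0
call 0 xyz mm [ 1.  -0.3 22.4] az -0.12
```

```bash
python3 -m crank '[0.5,0,3,0,0,0,255,1,0,6,0,0,0,255,1,0,9,0,0,0,255,1,0,12,0,0,0,255,1,0,15,0,0,0,255]' 25
python3 -m crank '[0,0,2,0,0,0,255,0,0,4,0,0,0,255,0,0,5,0,0,0,255,0,0,6,0,0,0,255,0,0,6,0,0,0,255]' 25
python3 go.py .504 .029 .152 -37 1
```

```text
time: 9.1
position: [0.5039, 0.0285, 0.1592]
tool_rot: [0.895, 0.445, 0.0, 0.0]
ft_force: [1.2, 0.2, 0.4]
grip_width: 0.0485
grip_force: 25.0
time: 9.52
position: [0.5038, 0.0286, 0.1534]
tool_rot: [0.895, 0.445, 0.0, 0.0]
ft_force: [2.5, 0.6, -1.1]
grip_width: 0.0485
grip_force: 25.0
pos [0.5038 0.0286 0.1534] psi -37.1 tilt [ 3.e-01 -2.e-01 -1.e+03] q6 0.48 t 9.52 F [ 2.5  0.6 -1.1] w 0.0485 gf 25.0
call 0 xyz mm [ 0.5 -0.   1.4] az -0.1
```

Excellent fit. The jar goes to the floor, then I release it and retreat.

```bash
python3 -m crank '[0,0,1,0,0,0,255,0,0,2,0,0,0,255,0,0,2,0,0,0,255,0,0,2,0,0,0,255,0,0,2,0,0,0,255]' 25
python3 -m crank '[0,0,0,0,0,0,100,0,0,0,0,0,0,60,0,0,0,0,0,0,40,0,0,0,0,0,0,20,0,0,0,0,0,0,20]' 25
python3 -m crank '[0,0,0,0,0,0,20,0,0,0,0,0,0,20,0,0,0,0,0,0,20,0,0,0,0,0,0,20,0,0,0,0,0,0,20]' 25
python3 go.py .504 .029 .25 -37 1
```

```text
time: 9.93
position: [0.5039, 0.0287, 0.1522]
tool_rot: [0.895, 0.445, 0.0, 0.0]
ft_force: [1.5, 0.9, 5.5]
grip_width: 0.0487
grip_force: 25.0
time: 10.35
position: [0.5027, 0.0287, 0.1511]
tool_rot: [0.895, 0.445, -0.001, -0.001]
ft_force: [-0.3, -0.1, -0.4]
grip_width: 0.072
grip_force: 0.0
time: 10.77
position: [0.5036, 0.0287, 0.1515]
tool_rot: [0.895, 0.445, -0.0, -0.0]
ft_force: [-0.7, -1.1, -0.6]
grip_width: 0.0797
grip_force: 0.0
pos [0.5036 0.0287 0.1515] psi -37.1 tilt [-1.e-01 -0.e+00 -1.e+03] q6 0.48 t 10.77 F [-0.7 -1.1 -0.6] w 0.0797 gf 0.0
call 0 xyz mm [  0.5   0.1 -98.5] az -0.11
```

```bash
python3 -m crank '[0,0,-10,0,0,0,20,0,0,-35,0,0,0,20,0,0,-65,0,0,0,0,0,0,-90,0,0,0,0,0,0,-98,0,0,0,0]' 25
python3 -m crank '[0,0,0,0,0,0,0,0,0,0,0,0,0,0,0,0,0,0,0,0,0,0,0,0,0,0,0,0,0,0,0,0,0,0,0]' 25
python3 - <<'E'
from h import *
from rig import robot
import cv2
o=robot.get_obs();c=robot.camera("wrist");T=np.eye(4);T[:3,:3]=R.from_quat(o["tool_rot"]).as_matrix();T[:3,3]=o["position"]
E=T@c["mount"];np.savez("w4.npz",K=c["intrinsics"],E=E);a=c["pixels"].astype(int)
cv2.imwrite("pics/w4.png",cv2.resize(c["pixels"][:,:,::-1],(800,600),interpolation=cv2.INTER_CUBIC))
m=((a[:,:,0]>150)&(a[:,:,1]<70)&(a[:,:,2]<70)).astype(np.uint8)
n,l,s,ce=cv2.connectedComponentsWithStats(m)
for i in range(1,n):
    if s[i,4]>60: print(s[i],ce[i],pl("w4",*ce[i],.2,1),pl("w4",*ce[i],.208,1))
E
python3 go.py .555 .068 .209 -37 1
```

```text
time: 11.18
position: [0.5058, 0.0285, 0.2539]
tool_rot: [0.895, 0.445, 0.003, 0.002]
ft_force: [0.2, -0.5, 0.2]
grip_width: 0.0861
grip_force: 0.0
time: 11.6
position: [0.5028, 0.0288, 0.2482]
tool_rot: [0.895, 0.445, -0.001, -0.001]
ft_force: [-0.2, 0.2, -0.9]
grip_width: 0.087
grip_force: 0.0
[295 129  32  32 236] [307.30932203 143.65254237] [0.55681468 0.06634402 0.2       ] [0.5562983  0.06702017 0.208     ]
pos [0.503  0.0287 0.2484] psi -37.1 tilt [-2.7e+00  4.0e-01 -1.0e+03] q6 0.48 t 11.65 F [ 0.2  0.4 -0.3] w 0.0867 gf 0.0
call 0 xyz mm [62.7 17.8 39.4] az -0.12
```

View pics/w4.png

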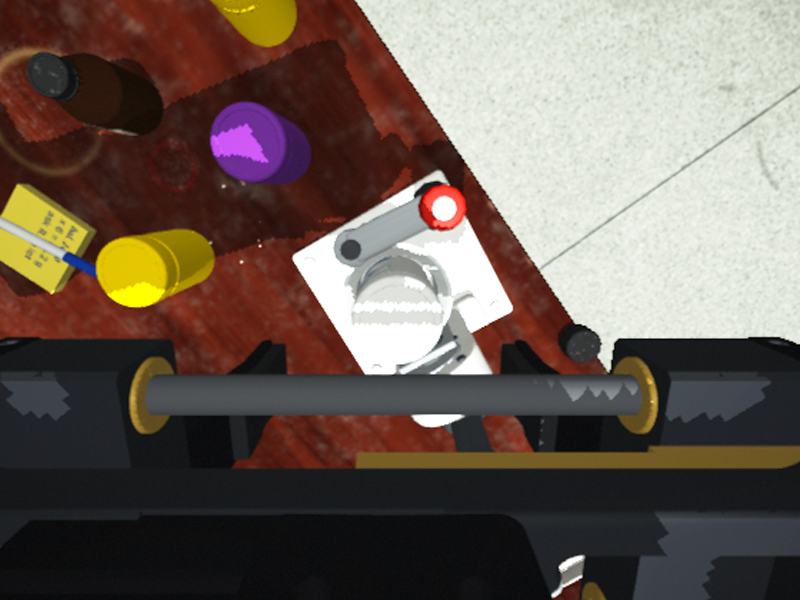

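The jar stands seated in the cup, with the red knob at (443,207) and the keeper pivot at (348,248). Next I grasp the knob.

```bash
python3 -m crank '[15,5,0,0,0,0,0,35,11,0,0,0,0,0,55,17,0,0,0,0,0,62.5,19,15,0,0,0,0,62.5,19,38,0,0,0,0]' 15
python3 -m crank '[0,0,0,0,0,0,100,0,0,0,0,0,0,200,0,0,0,0,0,0,255,0,0,0,0,0,0,255,0,0,0,0,0,0,255]' 15
python3 -m crank '[0,0,0,0,0,0,255,0,0,0,0,0,0,255,0,0,0,0,0,0,255,0,0,0,0,0,0,255,0,0,0,0,0,0,255]' 15
python3 go.py .555 .067 .209 -37 1
```

```text
time: 12.07
position: [0.5602, 0.068, 0.2126]
tool_rot: [0.895, 0.446, 0.003, 0.002]
ft_force: [0.5, 0.2, 0.3]
grip_width: 0.0872
grip_force: 0.0
time: 12.48
position: [0.557, 0.0668, 0.2127]
tool_rot: [0.895, 0.445, 0.001, 0.001]
ft_force: [0.3, 0.6, -0.2]
grip_width: 0.0612
grip_force: 0.0
time: 12.9
position: [0.5565, 0.0671, 0.2117]
tool_rot: [0.895, 0.445, 0.0, 0.0]
ft_force: [0.2, 0.0, -0.0]
grip_width: 0.0285
grip_force: 0.0
pos [0.5565 0.0671 0.2117] psi -37.1 tilt [ 2.e-01 -0.e+00 -1.e+03] q6 0.57 t 12.9 F [ 0.2  0.  -0. ] w 0.0285 gf 0.0
call 0 xyz mm [-0.9 -1.1  2.7] az -0.11
```

```bash
python3 -m crank '[0,0,2,0,0,0,255,0,0,2,0,0,0,255,0,0,2,0,0,0,255,0,0,2,0,0,0,255,0,0,2,0,0,0,255]' 15
cat > arc.py <<'E'
# arc of the keeper knob: from current TCP to theta end, n rows, cumulative tool mm
import sys
from h import *
from rig import robot
te=float(sys.argv[1]);n=int(sys.argv[2])
yaw=np.radians(-6.96);xm=np.array([np.cos(yaw),np.sin(yaw)]);ym=np.array([-xm[1],xm[0]]);cup=np.array([.504,.0287]);pv=cup+.046*ym
o=robot.get_obs();p=o["position"][:2];m=R.from_quat(o["tool_rot"]).as_matrix()[:2,:2]
d=p-pv;t0=np.arctan2(d@xm,-d@ym);print("theta",t0,"rad",np.hypot(*d),"w",o["grip_width"],"gf",o["grip_force"],"z",o["position"][2])
P=[pv+.046*(xm*np.sin(t)-ym*np.cos(t)) for t in np.linspace(t0,te,n+1)[1:]]
q0=p
for i,q in enumerate(P):
    print((m.T@(q-q0)*1e3).round(1)); 
    if i%5==4: q0=q;print("-")
E
python3 arc.py 0 15
```

```text
time: 13.32
position: [0.5568, 0.067, 0.2094]
tool_rot: [0.895, 0.445, 0.0, 0.0]
ft_force: [1.1, -1.5, -0.8]
grip_width: 0.0182
grip_force: 15.0
theta 1.5365462472664004 rad 0.04777932958643958 w 0.01821687706524046 gf 14.99975675236783 z 0.2094204528946423
[-5.1  0.4]
[-9.5  2. ]
[-14.1   3.1]
[-18.8   3.7]
[-23.5   3.9]
-
[-4.7 -0.3]
[-9.3 -1.2]
[-13.9  -2.4]
[-18.2  -4.2]
[-22.4  -6.4]
-
[-3.9 -2.6]
[-7.6 -5.6]
[-10.9  -8.9]
[-13.9 -12.6]
[-16.4 -16.5]
-
```

```bash
python3 -m crank '[-5,1.5,0,0,0,0,255,-9.5,2.7,0,0,0,0,255,-14,3.6,0,0,0,0,255,-19,4,0,0,0,0,255,-23.5,4,0,0,0,0,255]' 15
python3 -m crank '[-4.7,-0.3,0,0,0,0,255,-9.3,-1.2,0,0,0,0,255,-14,-2.4,0,0,0,0,255,-18,-4.2,0,0,0,0,255,-22.4,-6.4,0,0,0,0,255]' 15
python3 -m crank '[-3.9,-2.6,0,0,0,0,255,-7.6,-5.6,0,0,0,0,255,-11,-9,0,0,0,0,255,-14,-12.6,0,0,0,0,255,-16.5,-17,0,0,0,0,255]' 15
python3 arc.py 0 1
```

```text
time: 13.73
position: [0.5457, 0.045, 0.2096]
tool_rot: [0.895, 0.445, 0.0, 0.001]
ft_force: [3.9, -2.0, -2.4]
grip_width: 0.0183
grip_force: 15.0
time: 14.15
position: [0.5261, 0.0317, 0.2095]
tool_rot: [0.895, 0.445, -0.0, -0.0]
ft_force: [2.1, -0.6, -2.2]
grip_width: 0.0184
grip_force: 15.0
time: 14.57
position: [0.5036, 0.0295, 0.2096]
tool_rot: [0.895, 0.445, 0.001, 0.0]
ft_force: [5.3, 2.0, -5.0]
grip_width: 0.0186
grip_force: 15.0
theta -0.010952292681915384 rad 0.04527657501621229 w 0.018582391135224648 gf 15.032480455192854 z 0.20959073585855453
[-0.4  0.8]
```

```bash
python3 -m crank '[0,0,0,0,0,0,200,0,0,0,0,0,0,140,0,0,0,0,0,0,140,0,0,-15,0,0,0,140,0,0,-40,0,0,0,140]' 15
python3 go.py .4864 -.1152 .245 -7 2
```

```text
time: 14.98
position: [0.5007, 0.0291, 0.2477]
tool_rot: [0.895, 0.445, -0.004, -0.002]
ft_force: [-0.2, -0.1, 0.1]
grip_width: 0.0352
grip_force: 0.0
pos [0.5007 0.0291 0.2477] psi -37.1 tilt [-8.9e+00  7.0e-01 -1.0e+03] q6 0.48 t 14.98 F [-0.2 -0.1  0.1] w 0.0352 gf 0.0
call 0 xyz mm [-61.9  37.8   1.4] az -15.05
call 1 xyz mm [-69.6  20.5   1.4] az -15.05
```

```bash
python3 -m crank '[-10,6,0,0,0,-3,100,-25,15,0,0,0,-6,100,-38,23,0,0,0,-9,100,-50,31,0,0,0,-12,100,-63,36,0,0,0,-15,100]' 15
python3 -m crank '[-15,5,0,0,0,-3,100,-30,9,0,0,0,-6,100,-45,13,0,0,0,-9,100,-60,17,0,0,0,-12,100,-70,19,0,0,0,-15,100]' 15
python3 -m crank '[0,0,0,0,0,0,100,0,0,0,0,0,0,100,0,0,0,0,0,0,100,0,0,0,0,0,0,100,0,0,0,0,0,0,100]' 15
python3 go.py .4864 -.1152 .186 -7 1
python3 - <<'E'
from h import *
from rig import robot
import cv2
o=robot.get_obs();c=robot.camera("wrist");T=np.eye(4);T[:3,:3]=R.from_quat(o["tool_rot"]).as_matrix();T[:3,3]=o["position"]
E=T@c["mount"]
a=c["pixels"].astype(int);m=((a[:,:,0]>150)&(a[:,:,1]<70)&(a[:,:,2]<70)).astype(np.uint8)
n,l,s,ce=cv2.connectedComponentsWithStats(m);np.savez("w5.npz",K=c["intrinsics"],E=E)
for i in range(1,n):
    if s[i,4]>60: print(s[i],ce[i],pl("w5",*ce[i],.204,1))
cv2.imwrite("pics/w5.png",cv2.resize(c["pixels"][:,:,::-1],(800,600),interpolation=cv2.INTER_CUBIC))
E
```

```text
time: 15.4
position: [0.4937, -0.0439, 0.2497]
tool_rot: [0.829, 0.56, -0.001, -0.0]
ft_force: [-0.3, -0.1, 0.4]
grip_width: 0.0522
grip_force: 0.0
time: 15.82
position: [0.4846, -0.1163, 0.2496]
tool_rot: [0.749, 0.663, -0.001, -0.0]
ft_force: [0.6, 0.9, -0.0]
grip_width: 0.0532
grip_force: 0.0
time: 16.23
position: [0.4852, -0.1142, 0.2495]
tool_rot: [0.749, 0.662, -0.0, -0.0]
ft_force: [-0.1, 0.8, 0.8]
grip_width: 0.0531
grip_force: 0.0
pos [ 0.4852 -0.1142  0.2495] psi -7.1 tilt [-4.e-01  2.e-01 -1.e+03] q6 -0.33 t 16.23 F [-0.1  0.8  0.8] w 0.0531 gf 0.0
call 0 xyz mm [-0.8  1.3 63.5] az -0.08
```

View pics/w5.png

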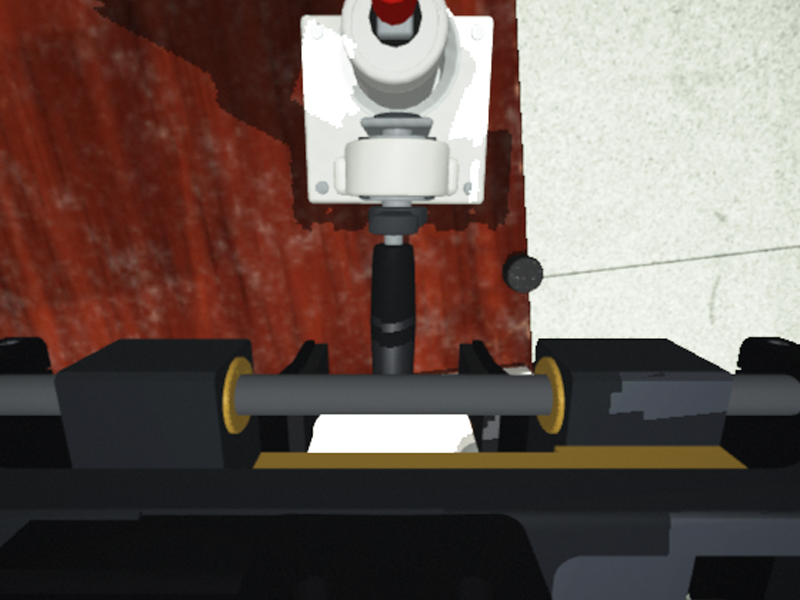

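The final picture shows the knob at (395,8) over the cap. The handle is exactly between the fingers and aligned, at column about 393. I'll go down and grip it.

```bash
python3 -m crank '[0,1,15,0,0,0,100,0,1,30,0,0,0,100,0,1,45,0,0,0,100,0,1,58,0,0,0,100,0,1,63.5,0,0,0,140]' 30
python3 -m crank '[0,0,0,0,0,0,255,0,0,0,0,0,0,255,0,0,0,0,0,0,255,0,0,0,0,0,0,255,0,0,0,0,0,0,255]' 30
python3 -m crank '[0,0,0,0,0,0,255,0,0,0,0,0,0,255,0,0,0,0,0,0,255,0,0,0,0,0,0,255,0,0,0,0,0,0,255]' 30
python3 go.py .4864 -.1152 .186 -7 1
```

```text
time: 16.7
position: [0.4854, -0.1142, 0.1845]
tool_rot: [0.749, 0.662, -0.001, -0.001]
ft_force: [-0.9, 0.4, 0.1]
grip_width: 0.0508
grip_force: 0.0
time: 17.12
position: [0.4855, -0.1151, 0.1866]
tool_rot: [0.749, 0.662, -0.001, -0.0]
ft_force: [-1.1, -1.1, 2.8]
grip_width: 0.0217
grip_force: 30.0
time: 17.53
position: [0.4857, -0.1151, 0.1865]
tool_rot: [0.749, 0.662, -0.0, -0.0]
ft_force: [-4.8, -1.9, 6.0]
grip_width: 0.0215
grip_force: 30.0
pos [ 0.4857 -0.1151  0.1865] psi -7.1 tilt [-1.1e+00 -1.0e-01 -1.0e+03] q6 -0.33 t 17.53 F [-4.8 -1.9  6. ] w 0.0215 gf 30.0
call 0 xyz mm [-0.   0.7  0.5] az -0.09
```

```bash
python3 - <<'E'
import numpy as np
for c in range(5):
    s=np.radians(72*c);print(c,[(round(60*(np.sin(f)-np.sin(s)),1),round(60*(np.cos(s)-np.cos(f)),1)) for f in s+np.radians(14.4*np.arange(1,6))])
E
python3 -m crank '[0,14.9,1.9,0,0,0,255,0,28.9,7.4,0,0,0,255,0,41.1,16.3,0,0,0,255,0,50.7,27.8,0,0,0,255,0,57.1,41.5,0,0,0,255]' 30
python3 go.py .4864 -.1152 .186 -7 1
```

```text
0 [(np.float64(14.9), np.float64(1.9)), (np.float64(28.9), np.float64(7.4)), (np.float64(41.1), np.float64(16.3)), (np.float64(50.7), np.float64(27.9)), (np.float64(57.1), np.float64(41.5))]
1 [(np.float64(2.8), np.float64(14.8)), (np.float64(1.9), np.float64(29.8)), (np.float64(-2.8), np.float64(44.1)), (np.float64(-10.8), np.float64(56.8)), (np.float64(-21.8), np.float64(67.1))]
2 [(np.float64(-13.2), np.float64(7.2)), (np.float64(-27.7), np.float64(11.0)), (np.float64(-42.8), np.float64(11.0)), (np.float64(-57.4), np.float64(7.2)), (np.float64(-70.5), np.float64(0.0))]
3 [(np.float64(-11.0), np.float64(-10.3)), (np.float64(-19.0), np.float64(-23.0)), (np.float64(-23.7), np.float64(-37.3)), (np.float64(-24.6), np.float64(-52.3)), (np.float64(-21.8), np.float64(-67.1))]
4 [(np.float64(6.4), np.float64(-13.6)), (np.float64(16.0), np.float64(-25.2)), (np.float64(28.2), np.float64(-34.0)), (np.float64(42.1), np.float64(-39.6)), (np.float64(57.1), np.float64(-41.5))]
time: 17.95
position: [0.5435, -0.1225, 0.1448]
tool_rot: [0.749, 0.662, -0.0, 0.0]
ft_force: [-6.4, -1.4, 4.7]
grip_width: 0.0217
grip_force: 30.0
pos [ 0.5435 -0.1225  0.1448] psi -7.1 tilt [ 2.e-01 -8.e-01 -1.e+03] q6 -0.3 t 17.95 F [-6.4 -1.4  4.7] w 0.0217 gf 30.0
call 0 xyz mm [  0.2 -57.6 -41.2] az -0.08
```

```bash
python3 -m crank '[0,2.8,14.8,0,0,0,255,0,1.9,29.8,0,0,0,255,0,-2.8,44.1,0,0,0,255,0,-10.8,56.8,0,0,0,255,0,-21.8,67.1,0,0,0,255]' 30
python3 -m crank '[0,-13.2,7.2,0,0,0,255,0,-27.7,11,0,0,0,255,0,-42.8,11,0,0,0,255,0,-57.4,7.2,0,0,0,255,0,-70.5,0,0,0,0,255]' 30
python3 -m crank '[0,-11,-10.3,0,0,0,255,0,-19,-23,0,0,0,255,0,-23.7,-37.3,0,0,0,255,0,-24.6,-52.3,0,0,0,255,0,-21.8,-67.1,0,0,0,255]' 30
python3 -m crank '[0,6.4,-13.6,0,0,0,255,0,16,-25.2,0,0,0,255,0,28.2,-34,0,0,0,255,0,42.1,-39.6,0,0,0,255,0,57.1,-41.5,0,0,0,255]' 30
python3 go.py .4857 -.1151 .1865 -7 1
```

```text
time: 18.37
position: [0.522, -0.1198, 0.0778]
tool_rot: [0.75, 0.662, 0.0, 0.001]
ft_force: [-4.7, -0.8, 16.1]
grip_width: 0.0216
grip_force: 30.0
time: 18.78
position: [0.4531, -0.1109, 0.077]
tool_rot: [0.75, 0.661, 0.001, 0.002]
ft_force: [4.7, 1.9, 0.8]
grip_width: 0.0215
grip_force: 30.0
time: 19.2
position: [0.4298, -0.1079, 0.1448]
tool_rot: [0.75, 0.662, 0.0, 0.0]
ft_force: [3.0, 0.5, -5.3]
grip_width: 0.022
grip_force: 30.0
time: 19.62
position: [0.4853, -0.115, 0.1866]
tool_rot: [0.749, 0.662, -0.001, -0.001]
ft_force: [-4.6, -1.1, -0.6]
grip_width: 0.0216
grip_force: 30.0
pos [ 0.4853 -0.115   0.1866] psi -7.1 tilt [   -3.1    -0.  -1000. ] q6 -0.33 t 19.62 F [-4.6 -1.1 -0.6] w 0.0216 gf 30.0
call 0 xyz mm [-0.1  0.4  0.1] az -0.07
```

Smooth, low forces. Second turn, then a pause at the top.

```bash
python3 -m crank '[0,14.9,1.9,0,0,0,255,0,28.9,7.4,0,0,0,255,0,41.1,16.3,0,0,0,255,0,50.7,27.8,0,0,0,255,0,57.1,41.5,0,0,0,255]' 30
python3 -m crank '[0,2.8,14.8,0,0,0,255,0,1.9,29.8,0,0,0,255,0,-2.8,44.1,0,0,0,255,0,-10.8,56.8,0,0,0,255,0,-21.8,67.1,0,0,0,255]' 30
python3 -m crank '[0,-13.2,7.2,0,0,0,255,0,-27.7,11,0,0,0,255,0,-42.8,11,0,0,0,255,0,-57.4,7.2,0,0,0,255,0,-70.5,0,0,0,0,255]' 30
python3 -m crank '[0,-11,-10.3,0,0,0,255,0,-19,-23,0,0,0,255,0,-23.7,-37.3,0,0,0,255,0,-24.6,-52.3,0,0,0,255,0,-21.8,-67.1,0,0,0,255]' 30
python3 -m crank '[0,6.4,-13.6,0,0,0,255,0,16,-25.2,0,0,0,255,0,28.2,-34,0,0,0,255,0,42.1,-39.6,0,0,0,255,0,57.1,-41.5,0,0,0,255]' 30
python3 -m crank '[0,0,0,0,0,0,255,0,0,0,0,0,0,255,0,0,0,0,0,0,255,0,0,0,0,0,0,255,0,0,0,0,0,0,255]' 30
python3 go.py .4864 -.1152 .186 -7 1
```

```text
time: 20.03
position: [0.5436, -0.1225, 0.1448]
tool_rot: [0.749, 0.662, -0.0, 0.0]
ft_force: [-5.6, -1.5, 5.1]
grip_width: 0.0217
grip_force: 30.0
time: 20.45
position: [0.522, -0.1198, 0.0777]
tool_rot: [0.75, 0.662, 0.0, 0.001]
ft_force: [-4.1, 0.4, 16.7]
grip_width: 0.0214
grip_force: 30.0
time: 20.87
position: [0.4531, -0.1109, 0.077]
tool_rot: [0.75, 0.661, 0.001, 0.002]
ft_force: [4.6, 2.5, 0.0]
grip_width: 0.0214
grip_force: 30.0
time: 21.28
position: [0.4298, -0.1079, 0.1448]
tool_rot: [0.75, 0.662, 0.0, 0.0]
ft_force: [2.2, 0.8, -5.9]
grip_width: 0.0215
grip_force: 30.0
time: 21.7
position: [0.4855, -0.115, 0.1866]
tool_rot: [0.749, 0.662, -0.001, -0.001]
ft_force: [-4.9, -1.6, 1.6]
grip_width: 0.0216
grip_force: 30.0
time: 22.12
position: [0.4876, -0.1154, 0.1866]
tool_rot: [0.75, 0.662, 0.001, 0.001]
ft_force: [4.8, 0.9, 2.3]
grip_width: 0.022
grip_force: 30.0
pos [ 0.4876 -0.1154  0.1866] psi -7.1 tilt [ 3.3e+00 -8.0e-01 -1.0e+03] q6 -0.33 t 22.12 F [4.8 0.9 2.3] w 0.022 gf 30.0
call 0 xyz mm [ 0.  -1.2  0.6] az -0.14
```

```bash
python3 -m crank '[0,0,0,0,0,0,140,0,0,0,0,0,0,100,0,0,-10,0,0,0,100,0,0,-40,0,0,0,100,0,0,-65,0,0,0,100]' 15
python3 go.py .504 .0290 .25 -37 2
```

```text
time: 22.53
position: [0.4835, -0.1144, 0.2503]
tool_rot: [0.75, 0.662, -0.002, -0.004]
ft_force: [1.1, 0.3, 0.4]
grip_width: 0.0468
grip_force: 0.0
pos [ 0.4835 -0.1144  0.2503] psi -7.1 tilt [   -8.      2.5 -1000. ] q6 -0.33 t 22.53 F [1.1 0.3 0.4] w 0.0468 gf 0.0
call 0 xyz mm [72.4  1.3  0.1] az 14.95
call 1 xyz mm [ 70.3 -17.4   0.1] az 14.95
```

```bash
python3 -m crank '[15,0,0,0,0,3,100,30,0,0,0,0,6,100,45,0,0,0,0,9,100,60,0,0,0,0,12,100,72,0,0,0,0,15,100]' 15
python3 -m crank '[15,-4,0,0,0,3,100,30,-8,0,0,0,6,100,45,-12,0,0,0,9,100,60,-16,0,0,0,12,100,70,-19,0,0,0,15,100]' 15
python3 -m crank '[0,0,0,0,0,0,100,0,0,0,0,0,0,100,0,0,0,0,0,0,100,0,0,0,0,0,0,100,0,0,0,0,0,0,100]' 15
python3 go.py .504 .0290 .2095 -37 1
python3 - <<'E'
from h import *
from rig import robot
import cv2
np.savez("top.npz",**np.load("top.npz"))
c=robot.camera("side");a=c["pixels"].astype(int)
m=((a[:,:,0]>150)&(a[:,:,1]<70)&(a[:,:,2]<70)).astype(np.uint8)
n,l,s,ce=cv2.connectedComponentsWithStats(m)
for i in range(1,n):
    if s[i,4]>15: print(s[i],ce[i],pl("side",*ce[i],.2,1))
E
```

```text
time: 22.95
position: [0.4928, -0.0425, 0.2501]
tool_rot: [0.83, 0.557, -0.002, -0.002]
ft_force: [0.1, 0.2, 0.0]
grip_width: 0.0528
grip_force: 0.0
time: 23.37
position: [0.5016, 0.0294, 0.2499]
tool_rot: [0.896, 0.445, -0.003, -0.001]
ft_force: [0.3, -0.2, 0.5]
grip_width: 0.0528
grip_force: 0.0
time: 23.78
position: [0.5038, 0.0276, 0.2509]
tool_rot: [0.895, 0.445, -0.0, -0.0]
ft_force: [0.9, -0.2, -0.2]
grip_width: 0.0529
grip_force: 0.0
pos [0.5038 0.0276 0.2509] psi -37.1 tilt [-9.e-01 -2.e-01 -1.e+03] q6 0.48 t 23.78 F [ 0.9 -0.2 -0.2] w 0.0529 gf 0.0
call 0 xyz mm [ 1.2 -0.7 41.4] az -0.14
```

```bash
python3 -m crank '[1,0,10,0,0,0,100,1,0,20,0,0,0,100,1,0,30,0,0,0,100,1,0,38,0,0,0,100,1,0,41,0,0,0,100]' 15
python3 -m crank '[0,0,0,0,0,0,180,0,0,0,0,0,0,255,0,0,0,0,0,0,255,0,0,0,0,0,0,255,0,0,0,0,0,0,255]' 15
python3 -m crank '[0,0,0,0,0,0,255,0,0,0,0,0,0,255,0,0,0,0,0,0,255,0,0,0,0,0,0,255,0,0,0,0,0,0,255]' 15
python3 arc.py 1.65 15
```

```text
time: 24.25
position: [0.5038, 0.0291, 0.2084]
tool_rot: [0.895, 0.445, -0.001, -0.001]
ft_force: [-0.4, 0.2, -0.5]
grip_width: 0.0524
grip_force: 0.0
time: 24.67
position: [0.5051, 0.0291, 0.2105]
tool_rot: [0.895, 0.445, 0.0, 0.0]
ft_force: [0.5, 0.8, -0.3]
grip_width: 0.0275
grip_force: 0.0
time: 25.08
position: [0.5056, 0.0288, 0.2105]
tool_rot: [0.895, 0.445, 0.001, 0.001]
ft_force: [2.0, -1.3, 1.8]
grip_width: 0.0181
grip_force: 15.0
theta 0.034731708663116645 rad 0.04576679652148443 w 0.01810225848855683 gf 15.000830254238053 z 0.2105052160559744
[2.7 4.2]
[5.9 7.9]
[ 9.6 11.2]
[13.6 14.2]
[17.9 16.6]
-
[4.5 2. ]
[9.2 3.5]
[14.1  4.5]
[19.  5.]
[24.   4.9]
-
[ 4.9 -0.6]
[ 9.7 -1.7]
[14.4 -3.4]
[18.9 -5.5]
[23.1 -8.1]
-
```

```bash
python3 -m crank '[2.7,4.2,0,0,0,0,255,5.9,7.9,0,0,0,0,255,9.6,11.2,0,0,0,0,255,13.6,14.2,0,0,0,0,255,17.9,16.6,0,0,0,0,255]' 15
python3 -m crank '[4.5,2,0,0,0,0,255,9.2,3.5,0,0,0,0,255,14.1,4.5,0,0,0,0,255,19,5,0,0,0,0,255,24,4.9,0,0,0,0,255]' 15
python3 -m crank '[4.9,-0.6,0,0,0,0,255,9.7,-1.7,0,0,0,0,255,14.4,-3.4,0,0,0,0,255,18.9,-5.5,0,0,0,0,255,23.1,-8.1,0,0,0,0,255]' 15
python3 arc.py 1.65 1
python3 -m crank '[0,0,0,0,0,0,200,0,0,0,0,0,0,140,0,0,0,0,0,0,100,0,0,-15,0,0,0,60,0,0,-42,0,0,0,0]' 15
python3 go.py .504 .0287 .25 -37 1
```

```text
time: 25.5
position: [0.5303, 0.0326, 0.2103]
tool_rot: [0.895, 0.445, 0.001, 0.001]
ft_force: [1.0, -5.6, 3.1]
grip_width: 0.0183
grip_force: 15.0
time: 25.92
position: [0.5498, 0.0493, 0.2102]
tool_rot: [0.895, 0.445, 0.002, 0.001]
ft_force: [2.8, -3.5, 0.8]
grip_width: 0.0184
grip_force: 15.0
time: 26.33
position: [0.5569, 0.0736, 0.2104]
tool_rot: [0.895, 0.445, 0.002, 0.001]
ft_force: [4.4, -0.7, 1.4]
grip_width: 0.0187
grip_force: 15.0
theta 1.676837649802039 rad 0.04733129881543684 w 0.01871111852200503 gf 15.002421456612183 z 0.21039503885089667
[-1.8 -0.4]
time: 26.75
position: [0.55, 0.0737, 0.2483]
tool_rot: [0.895, 0.445, -0.006, -0.004]
ft_force: [-0.4, -0.1, -0.7]
grip_width: 0.0372
grip_force: 0.0
pos [0.55   0.0737 0.2483] psi -37.1 tilt [ -14.     1.9 -999.9] q6 0.58 t 26.75 F [-0.4 -0.1 -0.7] w 0.0372 gf 0.0
call 0 xyz mm [-63.7  -9.5  -1.7] az -0.12
```

```bash
python3 -m crank '[0,0,0,0,0,0,0,-15,-3,0,0,0,0,0,-35,-8,0,0,0,0,0,-55,-12,0,0,0,0,0,-67,-15.5,0,0,0,0,0]' 25
python3 -m crank '[0,0,0,0,0,0,0,0,0,0,0,0,0,0,0,0,0,0,0,0,0,0,0,0,0,0,0,0,0,0,0,0,0,0,0]' 25
python3 - <<'E'
from h import *
from rig import robot
import cv2
o=robot.get_obs();c=robot.camera("wrist");T=np.eye(4);T[:3,:3]=R.from_quat(o["tool_rot"]).as_matrix();T[:3,3]=o["position"]
E=T@c["mount"];np.savez("w6.npz",K=c["intrinsics"],E=E);a=c["pixels"].astype(int)
m=((a[:,:,0]>150)&(a[:,:,1]<70)&(a[:,:,2]<70)).astype(np.uint8)
n,l,s,ce=cv2.connectedComponentsWithStats(m)
for i in range(1,n):
    if s[i,4]>60: print(s[i],ce[i],pl("w6",*ce[i],.204,1))
E
python3 go.py .504 .0287 .152 -37 1
```

```text
time: 27.17
position: [0.4984, 0.0287, 0.2508]
tool_rot: [0.895, 0.445, -0.002, -0.002]
ft_force: [0.3, 1.6, -0.0]
grip_width: 0.0707
grip_force: 0.0
time: 27.58
position: [0.5025, 0.0293, 0.252]
tool_rot: [0.895, 0.446, 0.0, -0.0]
ft_force: [-0.6, 0.6, -0.4]
grip_width: 0.0865
grip_force: 0.0
[288 117  30  32 235] [300.30638298 130.34893617] [0.55788535 0.07568181 0.204     ]
pos [0.5024 0.0292 0.252 ] psi -37.1 tilt [ 2.e-01  1.e-01 -1.e+03] q6 0.48 t 27.63 F [-0.2  0.1  0.5] w 0.0866 gf 0.0
call 0 xyz mm [  0.5   1.6 100. ] az -0.07
```

```bash
python3 -m crank '[0.5,1.5,20,0,0,0,0,0.5,1.5,45,0,0,0,0,0.5,1.5,70,0,0,0,0,0.5,1.5,90,0,0,0,0,0.5,1.5,99,0,0,0,0]' 25
python3 -m crank '[0,0,0,0,0,0,100,0,0,0,0,0,0,255,0,0,0,0,0,0,255,0,0,0,0,0,0,255,0,0,0,0,0,0,255]' 25
python3 -m crank '[0,0,0,0,0,0,255,0,0,0,0,0,0,255,0,0,0,0,0,0,255,0,0,0,0,0,0,255,0,0,0,0,0,0,255]' 25
python3 go.py .504 .0287 .22 -37 1
```

```text
time: 28.05
position: [0.5022, 0.0288, 0.1507]
tool_rot: [0.895, 0.445, -0.002, -0.001]
ft_force: [0.2, -0.9, 0.2]
grip_width: 0.0869
grip_force: 0.0
time: 28.47
position: [0.5042, 0.0282, 0.1542]
tool_rot: [0.895, 0.445, 0.001, 0.001]
ft_force: [-0.1, -0.1, 0.2]
grip_width: 0.0613
grip_force: 0.0
time: 28.88
position: [0.5038, 0.0283, 0.1536]
tool_rot: [0.895, 0.445, 0.0, 0.0]
ft_force: [-0.2, 0.4, 5.4]
grip_width: 0.0491
grip_force: 24.9
pos [0.5038 0.0283 0.1536] psi -37.1 tilt [ 1.2e+00 -2.0e-01 -1.0e+03] q6 0.48 t 28.88 F [-0.2  0.4  5.4] w 0.0491 gf 24.9
call 0 xyz mm [  0.5  -0.1 -66.4] az -0.11
```

```bash
python3 -m crank '[0,0,-6,0,0,0,255,0,0,-14,0,0,0,255,0,0,-24,0,0,0,255,0,0,-36,0,0,0,255,0,0,-50,0,0,0,255]' 25
python3 -m crank '[0,0,-20,0,0,0,255,0,0,-40,0,0,0,255,0,0,-60,0,0,0,255,0,0,-80,0,0,0,255,0,0,-98,0,0,0,255]' 25
python3 go.py .415 -.285 .30 -37 3
```

```text
time: 29.3
position: [0.5027, 0.0284, 0.2034]
tool_rot: [0.895, 0.445, -0.001, -0.001]
ft_force: [1.0, -0.6, -0.8]
grip_width: 0.0491
grip_force: 25.0
time: 29.72
position: [0.503, 0.0284, 0.3026]
tool_rot: [0.895, 0.445, 0.0, 0.0]
ft_force: [-0.4, -0.6, -1.6]
grip_width: 0.049
grip_force: 25.0
pos [0.503  0.0284 0.3026] psi -37.1 tilt [ 3.e-01 -1.e-01 -1.e+03] q6 0.48 t 29.72 F [-0.4 -0.6 -1.6] w 0.049 gf 25.0
call 0 xyz mm [-101.    39.6    0.9] az -0.04
call 1 xyz mm [-101.    39.6    0.9] az -0.04
call 2 xyz mm [-101.1   39.5    0.9] az -0.04
```

```bash
python3 -m crank '[-10,4,0,0,0,0,255,-30,12,0,0,0,0,255,-53,21,0,0,0,0,255,-77,30,0,0,0,0,255,-101,39.5,0,0,0,0,255]' 25
python3 -m crank '[-20,8,0,0,0,0,255,-40,16,0,0,0,0,255,-60,24,0,0,0,0,255,-80,32,0,0,0,0,255,-101,39.5,0,0,0,0,255]' 25
python3 -m crank '[-24,9,0,0,0,0,255,-48,19,0,0,0,0,255,-71,28,0,0,0,0,255,-91,36,0,0,0,0,255,-101,39.5,0,0,0,0,255]' 25
python3 -m crank '[0,0,30,0,0,0,255,0,0,65,0,0,0,255,0,0,105,0,0,0,255,0,0,140,0,0,0,255,0,0,170,0,0,0,255]' 25
python3 -m crank '[0,0,15,0,0,0,255,0,0,25,0,0,0,255,0,0,32,0,0,0,255,0,0,37,0,0,0,255,0,0,40,0,0,0,255]' 25
python3 go.py .415 -.285 .0796 -37 1
```

```text
time: 30.13
position: [0.4723, -0.0771, 0.3]
tool_rot: [0.895, 0.446, -0.001, -0.001]
ft_force: [0.6, -0.5, -0.5]
grip_width: 0.0491
grip_force: 25.0
time: 30.55
position: [0.443, -0.1815, 0.3]
tool_rot: [0.895, 0.445, -0.001, -0.001]
ft_force: [-0.1, 0.3, -0.8]
grip_width: 0.049
grip_force: 25.0
time: 30.97
position: [0.4135, -0.2873, 0.3]
tool_rot: [0.896, 0.444, -0.001, -0.0]
ft_force: [0.3, 0.4, -0.1]
grip_width: 0.049
grip_force: 25.0
time: 31.38
position: [0.4136, -0.2835, 0.1286]
tool_rot: [0.895, 0.445, -0.0, -0.002]
ft_force: [0.1, 0.4, -0.6]
grip_width: 0.0492
grip_force: 25.0
time: 31.8
position: [0.4153, -0.2851, 0.0911]
tool_rot: [0.895, 0.445, 0.0, 0.0]
ft_force: [-0.5, 0.0, -0.1]
grip_width: 0.049
grip_force: 25.0
pos [ 0.4153 -0.2851  0.0911] psi -37.1 tilt [ 6.e-01 -7.e-01 -1.e+03] q6 -0.18 t 31.8 F [-0.5  0.  -0.1] w 0.049 gf 25.0
call 0 xyz mm [-0.1 -0.3 11.5] az -0.1
```

```bash
python3 -m crank '[0,0,3,0,0,0,255,0,0,6,0,0,0,255,0,0,8,0,0,0,255,0,0,10,0,0,0,255,0,0,11,0,0,0,255]' 25
python3 -m crank '[0,0,0.5,0,0,0,255,0,0,1,0,0,0,255,0,0,1,0,0,0,255,0,0,1,0,0,0,255,0,0,1,0,0,0,255]' 25
```

```text
time: 32.22
position: [0.4152, -0.2849, 0.0802]
tool_rot: [0.895, 0.445, 0.0, 0.0]
ft_force: [-0.4, -0.9, -1.0]
grip_width: 0.0494
grip_force: 25.0
time: 32.63
position: [0.4152, -0.2849, 0.0794]
tool_rot: [0.895, 0.445, 0.0, 0.0]
ft_force: [-0.8, 1.4, 4.5]
grip_width: 0.0493
grip_force: 24.9
```

Contact with the tray floor (Fz +4.5 N). I'll open and retreat.

```bash
python3 -m crank '[0,0,0,0,0,0,150,0,0,0,0,0,0,100,0,0,0,0,0,0,60,0,0,0,0,0,0,20,0,0,0,0,0,0,0]' 25
python3 -m crank '[0,0,0,0,0,0,0,0,0,0,0,0,0,0,0,0,-5,0,0,0,0,0,0,-15,0,0,0,0,0,0,-30,0,0,0,0]' 25
python3 -m crank '[0,0,-25,0,0,0,0,0,0,-55,0,0,0,0,0,0,-85,0,0,0,0,0,0,-115,0,0,0,0,0,0,-130,0,0,0,0]' 25
python3 -m crank '[-25,0,0,0,0,0,0,-50,0,0,0,0,0,0,-75,0,0,0,0,0,0,-85,0,0,0,0,0,0,-90,0,0,0,0,0,0]' 25
python3 -m crank '[0,0,0,0,0,0,0,0,0,0,0,0,0,0,0,0,0,0,0,0,0,0,0,0,0,0,0,0,0,0,0,0,0,0,0]' 25
python3 - <<'E'
from h import *
from rig import robot
import cv2
o=robot.get_obs();c=robot.camera("wrist");T=np.eye(4);T[:3,:3]=R.from_quat(o["tool_rot"]).as_matrix();T[:3,3]=o["position"]
E=np.linalg.inv(T@c["mount"])
for p in [(.415,-.285,.09),(.415,-.285,.05)]:
    q=c["intrinsics"]@(E@np.r_[p,1])[:3];u,v=(q[:2]/q[2]).astype(int);print(u,v,c["pixels"][v,u] if 0<=v<420 and 0<=u<560 else "out")
g=cv2.cvtColor(c["pixels"],cv2.COLOR_RGB2GRAY);u,v=int(u),int(v)
a=robot.camera("top");A=np.load("top.npz")
for p in [(.415,-.285,.09),(.44,-.285,.0)]:
    q=A["K"]@(np.linalg.inv(A["E"])@np.r_[p,1])[:3];u,v=(q[:2]/q[2]).astype(int);print("top",u,v,a["pixels"][v-12:v+13:6,u-12:u+13:6].mean(2).astype(int).tolist())
b=a["pixels"].astype(int);m=((b[:,:,0]>150)&(b[:,:,1]<70)&(b[:,:,2]<70)).astype(np.uint8)
n,l,s,ce=cv2.connectedComponentsWithStats(m)
for i in range(1,n):
    if s[i,4]>8: print("red",s[i],pl("top",*ce[i],.204,1))
print(o["time"],o["ft_force"],o["position"])
E
```

```text
time: 33.05
position: [0.415, -0.2848, 0.0788]
tool_rot: [0.895, 0.445, -0.0, -0.0]
ft_force: [0.4, -0.6, -0.3]
grip_width: 0.0655
grip_force: 0.0
time: 33.47
position: [0.4145, -0.2843, 0.1091]
tool_rot: [0.895, 0.445, -0.0, -0.001]
ft_force: [-0.2, -0.7, -0.0]
grip_width: 0.0864
grip_force: 0.0
time: 33.88
position: [0.4161, -0.2858, 0.2436]
tool_rot: [0.895, 0.445, 0.001, 0.003]
ft_force: [0.6, 0.9, 0.1]
grip_width: 0.0872
grip_force: 0.0
time: 34.3
position: [0.36, -0.3577, 0.2398]
tool_rot: [0.896, 0.444, 0.0, 0.001]
ft_force: [0.4, 0.5, 0.1]
grip_width: 0.087
grip_force: 0.0
time: 34.72
position: [0.3612, -0.3558, 0.239]
tool_rot: [0.895, 0.446, 0.0, -0.0]
ft_force: [-0.0, -0.7, 0.1]
grip_width: 0.087
grip_force: 0.0
274 110 [242 244 244]
274 114 [180 183 180]
top 387 231 [[125, 115, 111, 104, 101], [136, 124, 112, 111, 104], [147, 136, 120, 115, 111], [145, 147, 133, 118, 111], [133, 148, 144, 131, 118]]
top 379 228 [[132, 122, 114, 110, 104], [136, 127, 123, 116, 107], [134, 142, 133, 120, 113], [130, 144, 143, 134, 119], [120, 137, 152, 144, 128]]
34.7167 [-0.02017137 -0.74273696  0.06162054] [ 0.36121719 -0.3557824   0.23897503]
```

Run:
```python
from h import *
from rig import robot
import cv2
o=robot.get_obs();c=robot.camera("wrist");T=np.eye(4);T[:3,:3]=R.from_quat(o["tool_rot"]).as_matrix();T[:3,3]=o["position"]
np.savez("w7.npz",K=c["intrinsics"],E=T@c["mount"])
g=cv2.medianBlur(cv2.cvtColor(c["pixels"],cv2.COLOR_RGB2GRAY),3)
h=cv2.HoughCircles(g,cv2.HOUGH_GRADIENT,1,20,param1=80,param2=20,minRadius=18,maxRadius=45)
for u,v,r in h[0][:6]: print(u,v,r,pl("w7",u,v,.09,1))
s=robot.camera("side");a=s["pixels"].astype(int);S=np.load("side.npz");E=np.linalg.inv(S["E"])
for p in[(.415,-.285,.0),(.415,-.285,.09)]:
    q=S["K"]@(E@np.r_[p,1])[:3];print("side",(q[:2]/q[2]).round(1))
m=((a[:,:,2]>a[:,:,0]+25)&(a[:,:,2]>a[:,:,1]+10)).astype(np.uint8)
n,l,st,ce=cv2.connectedComponentsWithStats(m)
print([(st[i].tolist()) for i in range(1,n) if st[i,4]>5 and ce[i][1]<200])
m=((a[:,:,0]>150)&(a[:,:,1]<70)&(a[:,:,2]<70)).astype(np.uint8)
n,l,st,ce=cv2.connectedComponentsWithStats(m)
for i in range(1,n):
    if st[i,4]>15: print("red",st[i],pl("side",*ce[i],.198,1))
```

```text
396.5 55.5 40.0 [ 0.52762477 -0.31285056  0.09      ]
277.5 107.5 26.8 [ 0.41908711 -0.28474007  0.09      ]
380.5 152.5 33.3 [ 0.47235869 -0.37512341  0.09      ]
424.5 279.5 36.6 [ 0.43960096 -0.51442454  0.09      ]
354.5 196.5 40.0 [ 0.42968181 -0.39574959  0.09      ]
134.5 149.5 23.2 [ 0.28954849 -0.23379922  0.09      ]
side [317.2 172.8]
side [318.9 149.7]
[[444, 3, 8, 11, 29], [416, 13, 4, 7, 14], [445, 15, 7, 7, 15], [0, 22, 20, 21, 258], [446, 25, 4, 7, 9], [417, 31, 5, 6, 13], [449, 33, 3, 5, 7], [448, 40, 4, 5, 8], [448, 47, 4, 13, 25], [417, 52, 5, 5, 10], [419, 62, 4, 4, 8], [420, 67, 3, 5, 7], [451, 66, 2, 4, 6], [420, 74, 3, 13, 22], [420, 94, 3, 4, 7], [420, 103, 4, 5, 10], [480, 131, 71, 36, 472], [379, 140, 4, 6, 17], [448, 148, 55, 43, 1388], [312, 171, 12, 4, 26], [356, 172, 11, 12, 46]]
```

```bash
python3 -c "
from rig import robot
print(robot.hand_in())"
```

```text
the job is handed in; nothing more can be done
None
```

I tumbled the jar two full turns with the keeper closed, swung the keeper clear, stood the jar on the free half of the tray, and handed the job in at about 35 s; the verdict was not returned.

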